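# Lock the negative carrier into its stage

## Robot

A 6-joint arm with a two-finger parallel gripper is mounted at the origin on the work surface; the furniture and walls round the work are solid. World frame = base frame: x ahead of the robot, y to its left, z up, the work surface at z = 0. Lengths are in mm, angles in degrees, forces in N, time in s.
With the tool pointing down it reaches from about 300 to 850 mm from the base axis. Payload 4.2 kg.
Tool frame: the origin (TCP) lies at the very end of the fingers, on their centre line; the grasp point (between the pads) lies 19 mm behind it (env.grasp_offset is the distance from the TCP to the grasp point, in mm); z points along the fingers, y is the line along which they close (so a half turn about z gives the same grasp; the last joint's range is limited). The gripper opens to 91 mm and grips with 3 to 60 N. Pads are 32 mm wide; open, the fingers measure 118 mm over their backs; the gripper's body (76 mm by 178 mm) begins 60 mm behind the grasp point.
Start: joints at [-76.719, 18.312, 89.639, -0, 72.044, -1.146], TCP at [143.262, -556.883, 213.976] pointing down, gripper open.
Joint ranges: [-177.97, 177.97], [-48.28, 115.42], [12.27, 149.76], [-77.06, 257.06], [2.81, 150.46], [-146.56, 146.56]. Speed limits (degrees/s): [147.25, 147.25, 180, 180, 180, 180].

## Interface

Orientations are given as [roll, pitch, yaw] about the fixed x, y, z axes, in that order (R = Rz(yaw) Ry(pitch) Rx(roll)).
In Python, from workcell import env, eyes gives the robot as it stands.
- The arm moves only by the tool send_rows, never from a script. Its arguments are lists of equal length, an entry for each row: "grip": the opening, from -1 (shut) to 1 (fully open), so that 0 is half open; "xyz": the shift along the world's x, y, z in m, a list of three; "yaw": the turn about the world's z in degrees. A call has 1 to 8 rows; each row is the pose to reach, as a shift and turn from the pose commanded when the call began; what a row does not reach only later rows make up. A row lasts 1/12 s, in which the tool goes at most 41.7 mm and 7.16 degrees, less where a joint would pass 70% of its speed; a pose out of reach is approached as far as the arm can. A call with a gripper value outside its range is refused whole. The fingers move at their own pace and stop on an object; "grip_force" is the grip in N (left out, the last holds). Time passes only in rows, so rows that repeat a pose let the fingers close. It gives the time, the measured TCP pose, the force, the opening and the grip force at its end, in the units of the state.
- env.state(): the state, without advancing time (a new reading comes with each control period).
- eyes.grab_frame(name): name is "side" or "top" or "wrist"; returns a dict with "frame" (384x512x3 uint8, red, green, blue), "fx", "fy", "cx", "cy" (pixels), "pose" (4x4, takes a point from camera to world coordinates). Camera axes: x right, y down, z forward; pixel columns grow to the right and rows downward; lengths in mm; the calibration is good to about 2 mm. A picture is of the moment at which its call begins. There is no depth.
- env.job_done(): hands the job in; it is judged then, once.
The state is a dict: "time_s": time; "qpos": joint angles; "qvel": joint speeds; "effort": joint torques, N m; "ee_pos": TCP position; "ee_rot": TCP orientation; "force": force on the tool from outside, world axes, zero at the start; "torque": the same for the moment, N m; "gripper_width": finger opening in mm; "gripper_force": force on a finger pad.
Only numpy, scipy, OpenCV 4.12 (cv2) and the standard library are available. Lean on these libraries where they do the work, as an engineer would, in place of code of your own. Each camera call takes 0.05 s, during which the arm holds its last target. There are 200 camera calls.

## Task

Push the flat black negative carrier by the end of its tab all the way into the grey stage, until it rests against the rear stop. Then lock it in with the upright catch at the stage's left front corner: press the catch's saddle head down against its spring to free it from its gate and, keeping it pressed, sweep it inward past its centre so that it snaps over with its toe behind the carrier. Use a light touch throughout, a firm thumb's push of about 14 N and never more than 20 N, and leave the loupe, the film cassette and the beaker where they stand.

Things in the scene. Friction and masses are not known exactly. Their poses are not given: they have to be found in the camera images.
- stage: Grey negative stage, fixed on the worktop: platform 190 x 192 mm, top face 24 mm high, from x = -78 to +112 and y = -82 to +110 mm, with two 12 mm high side guides, 120 mm apart inside. Origin on the worktop under the carrier's home; x points the way the carrier is pushed in, y left, z up. The carrier's tab overhangs the front edge.
- rear_stop (a point): Foot of the middle of the rear stop's face, a 14 mm high aluminium bar across the platform: x = +95, y = 0, z = 24 mm in the stage's frame.
- neg_carrier: Flat black negative carrier, 115 mm wide, 7 mm thick, loose between the guides; slides with about 1 N. Origin on its underside; its y axis points inward, along the stage's x: rear edge at y = +95 mm, front shoulders at -60, end of the tab (30 mm wide, 3.5 mm thick, on the centre line) at -99. Home: rear edge on the rear stop, origin at stage x = 0, y = 0.
- pivot (a point): Pivot of the catch, a hinge along the stage's x axis, at x = -67, y = +90, z = 46 mm in the stage's frame. On it stands a steel stem with a black plastic saddle head, and a steel toe that points inward (stage -y) and drops behind the carrier's left shoulder. Saddle: a pad 20 mm (along x) by 46 mm, with 5 mm high lips across both ends of the sweep, 40 mm apart inside.
- saddle_nominal (a point): Fixed point of the stage: where the middle of the saddle's upper face is with the catch open and the head at its middle setting, 62 mm from the pivot along the stem. The head is really screwed up to 10 mm further out or in along the stem. This setting is not measured: feel for it.
- gate (a point): Fixed steel tooth in mid sweep, 28 mm above the pivot. It stops the stem's pin unless the saddle is held pressed. The saddle is sprung along the stem: 3 N starts it, then 2.5 N per mm; the pin passes fully under the tooth at 3.8 mm (12.5 N), and at 5.5 mm (17 N) it bottoms hard. Keep it pressed until past the tooth; then it snaps over by itself. The sweep needs about 2 N plus what the press adds.
- catch (a joint): Angle of the catch, rad. 0: open, the stem leans 0.35 rad outward (to stage +y); 0.35: stem upright, over-centre point; 0.70: locked, the stem leans 0.35 rad inward (to stage -y). The tooth blocks from about 0.1 to 0.6. It rests at either end.
- loupe: Black round loupe, 46 mm across, 58 mm high, standing on the worktop to the right of the stage; origin under its centre. Bystander.
- cassette_1: Grey film cassette standing on end, 25 x 28 x 51 mm, to the right of the stage; origin under its centre. Bystander.
- beaker: Clear beaker, 71 mm across, 88 mm high, standing to the right of the stage; origin under its centre. Bystander.

How it is judged (in metres and radians):
On the way, in this order (a step that is already met when the one before it is completed fails the run):
1. the carrier is fully home against the rear stop, the catch still open (x of neg_carrier in the frame of stage above -0.002 m and value of joint catch below 0.3 rad), for 0.2 s.
2. the catch has snapped over to its locked end (value of joint catch above 0.67 rad), for 0.2 s.
At the end, for the whole second after the job is handed in: The carrier lies flat and at rest in the stage within 2.5 mm of its home against the rear stop, and the catch stands locked (joint above 0.67) (value of joint catch above 0.67 rad and x of neg_carrier in the frame of stage above -0.0025 m and z of neg_carrier in the frame of stage below 0.027 m and angle between neg_carrier's own z axis and vertical below 0.03 rad and linear speed of neg_carrier below 0.01 m/s); the robot touches nothing.
It fails at once if the stage or its catch is pressed with more than 20 N (contact force between any of the fingers, the arm and stage above 20 N).
It fails at once if the carrier is pressed against the stage with more than 20 N (contact force between neg_carrier and stage above 20 N).
It fails at once if the loupe, the cassette or the beaker is moved by more than 15 mm (distance of any of loupe, cassette_1, beaker from where it was at the start of the episode above 0.015 m).
It also fails if it takes over 59 s, if anything falls off the work surface, if the arm or the gripper's body presses on something with over 40 N, if the wrist force passes 120 N, or if a joint passes its speed limit or range.

## Working session

There is one attempt and no reset: what is moved stays moved. The work goes in short steps, Python scripts to look and compute and a tool call to move; the robot and the scene stay as the last step left them, time stands still between calls to the robot, and variables do not carry over. Pictures are saved under pics/ and viewed, at most 10 in all, crops included, and the job is handed in when it is done.

Besides the shell and the picture viewer there is one more tool, called after "Emit:" as a command line: name --pt "numbers of a row" for each row, then --argument value for the rest. send_rows: Moves the arm, as the interface text tells. Its arguments: {"type":"object","properties":{"grip":{"type":"array"},"xyz":{"type":"array"},"yaw":{"type":"array"},"grip_force":{"type":"number"}},"required":["grip","xyz","yaw"]}

```bash
mkdir -p pics; ls; cat > h.py <<'E'
from workcell import env, eyes
import numpy as np, cv2
def snap(n,f,scale=1.5):
    g=eyes.grab_frame(n); im=cv2.cvtColor(g["frame"],cv2.COLOR_RGB2BGR)
    cv2.imwrite(f"pics/{f}.png",cv2.resize(im,None,fx=scale,fy=scale)); np.save(f"pics/{f}.npy",g,allow_pickle=True); return g
def ray(g,u,v,z):
    P=np.array(g["pose"]); d=P[:3,:3]@[(u-g["cx"])/g["fx"],(v-g["cy"])/g["fy"],1]; c=P[:3,3]
    return c+d*(z-c[2])/d[2]
def proj(g,p):
    P=np.linalg.inv(g["pose"]); q=P[:3,:3]@np.array(p,float)+P[:3,3]
    return q[0]/q[2]*g["fx"]+g["cx"], q[1]/q[2]*g["fy"]+g["cy"]
E
python3 - <<'E'
from h import *
for n in("top","side"):
    g=snap(n,n+"0"); print(n,g["fx"],g["cx"],g["cy"],np.round(g["pose"],3))
print(env.state())
E
```

```text
pics
top 360.5178431920042 252.3972533614756 188.59025242575677 [[ 1.01000e-01 -9.72000e-01  2.12000e-01  4.24699e+02]
 [-9.95000e-01 -1.00000e-01  1.50000e-02 -2.21964e+02]
 [ 7.00000e-03 -2.13000e-01 -9.77000e-01  9.20657e+02]
 [ 0.00000e+00  0.00000e+00  0.00000e+00  1.00000e+00]]
side 486.8957998934875 264.828604067444 179.76329724295564 [[-9.70000e-01 -1.44000e-01  1.93000e-01  3.94634e+02]
 [-2.41000e-01  6.35000e-01 -7.34000e-01  5.03489e+02]
 [-1.70000e-02 -7.59000e-01 -6.51000e-01  7.10435e+02]
 [ 0.00000e+00  0.00000e+00  0.00000e+00  1.00000e+00]]
{'time_s': 0.1, 'qpos': array([-7.67194033e+01,  1.83481574e+01,  8.97001237e+01, -8.89738551e-04,
        7.20450067e+01, -1.14627808e+00]), 'qvel': array([-0.06671865, -0.03864441, -0.16341049,  0.10841201, -0.03730092,
       -0.07539565]), 'effort': array([ 1.31659399e-04, -4.13331771e+01, -2.32509291e+01,  7.28718191e-02,
        4.21630964e-02, -5.37451956e-05]), 'ee_pos': array([ 143.14366834, -556.4182888 ,  213.19777405]), 'ee_rot': array([-1.79906714e+02, -1.02042958e-03,  1.44271490e+01]), 'force': array([-0.87222059, -0.01196361,  0.51534951]), 'torque': array([-0.01584572, -0.0918369 ,  0.02817965]), 'gripper_force': 0.0, 'gripper_width': 91.18227397915759}
```

View pics/top0.png

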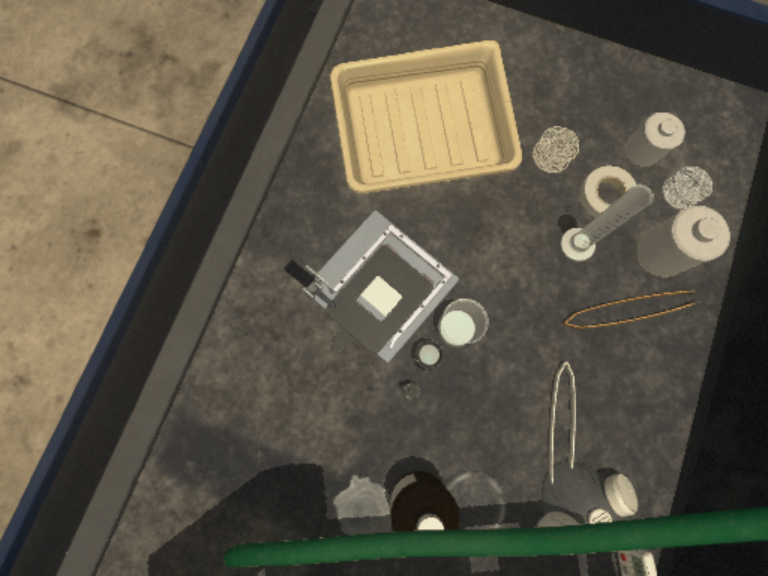

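View pics/side0.png

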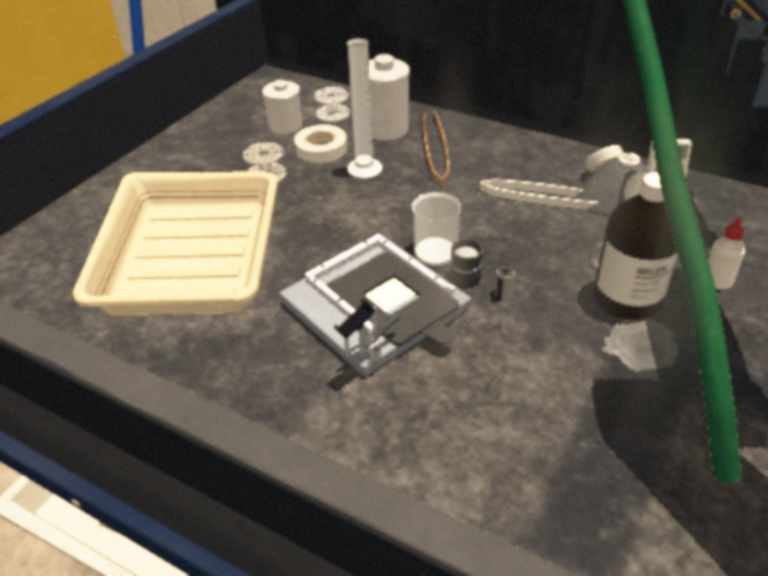

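The top view shows the stage with corners at about (377,212), (458,278), (388,361) and (315,290). The catch is at the left corner, and the carrier is pushed up-right. The loupe is at (428,354), with the beaker and cassette beside it.

```bash
python3 - <<'E'
from h import *
a=cv2.imread("pics/top0.png");
def crop(f,x0,y0,w,h):
    g=np.load(f"pics/{f}.npy",allow_pickle=True).item()
    im=cv2.cvtColor(g["frame"],cv2.COLOR_RGB2BGR)[y0:y0+h,x0:x0+w]
    return cv2.resize(im,(400*1,int(h*400/w)),interpolation=cv2.INTER_CUBIC)
# 2 crops side by side, 130x.. px
A=crop("top0",185,135,130,120); B=crop("side0",180,150,140,125)
H=max(A.shape[0],B.shape[0]); C=np.zeros((H,800,3),np.uint8); C[:A.shape[0],:400]=A; C[:B.shape[0],400:]=B
C=np.clip(C.astype(float)*1.3,0,255).astype(np.uint8)
cv2.imwrite("pics/c0.png",C); print(A.shape,B.shape)
E
```

```text
(369, 400, 3) (357, 400, 3)
```

View pics/c0.png

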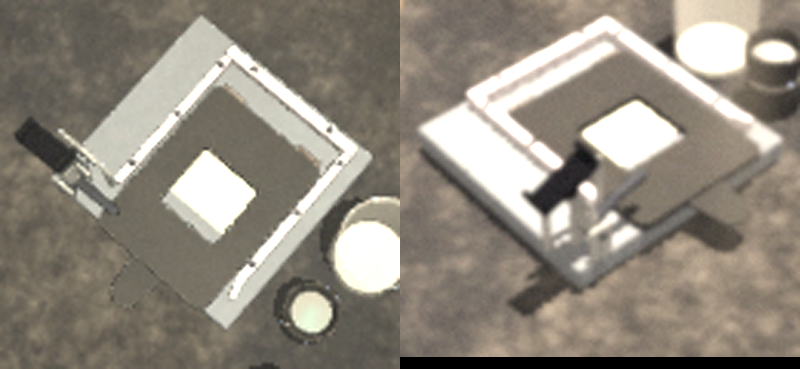

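```bash
cat > fit.py <<'E'
from h import *
from scipy.optimize import least_squares
gt=np.load("pics/top0.npy",allow_pickle=True).item(); gs=np.load("pics/side0.npy",allow_pickle=True).item()
T=lambda u,v:(185+u*130/400,135+v*130/400); S=lambda u,v:(180+(u-400)*140/400,150+v*140/400)
obs=[(gt,T(200,15),(112,110,24)),(gt,T(372,157),(112,-82,24)),(gt,T(225,327),(-78,-82,24)),
(gs,S(419,131),(112,110,24)),(gs,S(608,17),(112,-82,24)),(gs,S(783,145),(-78,-82,24)),(gs,S(584,272),(-78,110,24))]
def W(p,q):
    c,s=np.cos(p[2]),np.sin(p[2]); return np.array([p[0]+c*q[0]-s*q[1],p[1]+s*q[0]+c*q[1],q[2]])
def res(p,o=obs): return np.concatenate([np.subtract(proj(g,W(p,q)),uv) for g,uv,q in o])
p0=[*ray(gt,*T(215,165),24)[:2],-.9]
for o in (obs,obs[:3],obs[3:]):
    r=least_squares(res,p0,args=(o,),loss="soft_l1"); print(np.round(r.x[:2],1),np.degrees(r.x[2]),np.round(r.fun,1))
E
python3 - <<'E'
from fit import *
p=least_squares(res,p0,loss="soft_l1").x; np.save("p.npy",p)
def inv(w): c,s=np.cos(p[2]),np.sin(p[2]); d=w[:2]-p[:2]; return np.round([c*d[0]+s*d[1],-s*d[0]+c*d[1]],1)
print("tab",inv(ray(gt,*T(120,305),27)),"tab side end",inv(ray(gs,*S(735,247),27)))
print("rear",inv(ray(gt,*T(218,85),31)),inv(ray(gt,*T(318,172),31)))
for n,q in dict(tab=(-140,0,27),pivot=(-67,90,46)).items(): print(n,W(p,q))
for n in (-10,0,10):
    r=62+n; q=(-67,90+r*np.sin(.35),46+r*np.cos(.35)); w=W(p,q); print(n,w,[np.subtract(proj(gt,w),(185,135))*400/130, np.subtract(proj(gs,w),(180,150))*400/140+[400,0]])
print("loupe",W(p,(0,0,0)),ray(gt,428/1.5,354/1.5,58),ray(gt,460/1.5,322/1.5,5))
E
```

```text
[ 594.7 -212.8] 325.8004314360024 [-1.5 -0.2  0.1 -0.4  0.2  1.9 -1.3 -0.7  1.7  0.7  0.6 -2.9 -0.8  0.1]
[ 596.5 -213.3] -35.19715155602404 [-0.2 -0.9  0.6 -0.2 -0.3  1.2]
[ 595.  -212.7] -33.514326315624 [-1.6 -0.   0.8  0.7  0.4 -3.3 -0.1  0.3]
tab [-115.8   -3. ] tab side end [-132.1   22.5]
rear [74.7 53.7] [ 70.6 -56.6]
tab [ 478.95164327 -134.10043222   27.        ]
pivot [ 589.91577766 -100.69443156   46.        ]
-10 [599.93799882 -85.94694209  94.84738107] [array([ 45.85670664, 154.07917213]), array([567.82281044, 185.2265118 ])]
0 [601.86534904 -83.11088642 104.2411082 ] [array([ 40.77558115, 148.46330506]), array([562.78278016, 177.12766529])]
10 [603.79269927 -80.27483075 113.63483533] [array([ 35.58743214, 142.72915123]), array([557.65075073, 168.88098495])]
loupe [ 594.74351622 -212.79123322    0.        ] [ 505.12956538 -298.47759549   58.        ] [ 569.80729819 -353.16208441    5.        ]
```

The crop gives the stage outline. The catch head is out at (45,147), the carrier is about 22 mm short of home, and the tab end is near (120,305). Next I'll check what the green tube and the tall bottle are, so the transfer path stays clear of them.

```bash
python3 - <<'E'
from fit import *
for n,w in dict(base=(0,0,0),base3=(0,0,300),tcp=(143,-557,214)).items(): print(n,[np.round(np.multiply(proj(g,w),1.5)) for g in (gt,gs)])
def tri(a,b):
    f=lambda w:np.concatenate([np.subtract(proj(gt,w),np.array(a)/1.5),np.subtract(proj(gs,w),np.array(b)/1.5)])
    r=least_squares(f,[400,-300,50]); return np.round(r.x),np.round(np.abs(r.fun).max(),1)
print("bottle cap",tri((430,522),(655,185))); print("tube end",tri((232,556),(725,470)))
g=snap("wrist","w0")
E
```

```text
[ 594.7 -212.8] 325.8004314360024 [-1.5 -0.2  0.1 -0.4  0.2  1.9 -1.3 -0.7  1.7  0.7  0.6 -2.9 -0.8  0.1]
[ 596.5 -213.3] -35.19715155602404 [-0.2 -0.9  0.6 -0.2 -0.3  1.2]
[ 595.  -212.7] -33.514326315624 [-1.6 -0.   0.8  0.7  0.4 -3.3 -0.1  0.3]
base [array([199., 673.]), array([896., 536.])]
base3 [array([100., 827.]), array([1063.,  332.])]
tcp [array([638., 678.]), array([750.,  89.])]
bottle cap (array([ 279., -306.,  193.]), np.float64(2.5))
tube end (array([171., -28.,  20.]), np.float64(0.2))
```

View pics/w0.png

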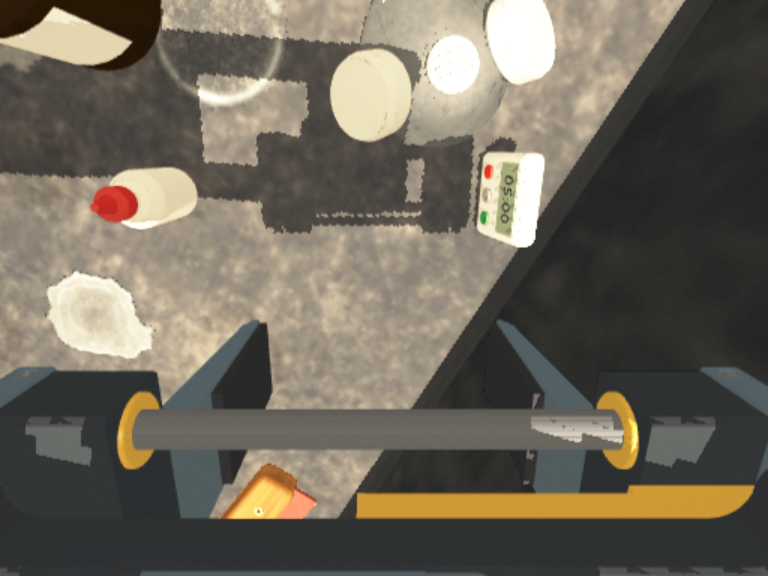

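The wrist view shows bottles and a timer below the tool, with nothing touching the fingers. I'll triangulate the green tube before moving.

```bash
python3 - <<'E'
from fit import *
# tube centreline: for side pts, find z such that projection into top lies on the tube's line
side=[(725,465),(712,370),(697,280),(680,190),(660,105),(637,10)]
for s in side:
    best=None
    for z in range(0,700,5):
        w=ray(gs,s[0]/1.5,s[1]/1.5,z); u,v=np.multiply(proj(gt,w),1.5)
        L=556+(u-232)*(523-556)/(768-232)
        if best is None or abs(v-L)<best[0]: best=(abs(v-L),np.round(w),round(u),round(v))
    print(s,best)
E
```

```text
[ 594.7 -212.8] 325.8004314360024 [-1.5 -0.2  0.1 -0.4  0.2  1.9 -1.3 -0.7  1.7  0.7  0.6 -2.9 -0.8  0.1]
[ 596.5 -213.3] -35.19715155602404 [-0.2 -0.9  0.6 -0.2 -0.3  1.2]
[ 595.  -212.7] -33.514326315624 [-1.6 -0.   0.8  0.7  0.4 -3.3 -0.1  0.3]
(725, 465) (np.float64(0.13924991097962902), array([173., -27.,  30.]), 230, 556)
(712, 370) (np.float64(0.34475804798455556), array([202., -87., 110.]), 261, 555)
(697, 280) (np.float64(0.3629987629368543), array([ 229., -155.,  175.]), 307, 552)
(680, 190) (np.float64(0.2399963888263983), array([ 257., -237.,  235.]), 373, 548)
(660, 105) (np.float64(0.36856174212698534), array([ 286., -349.,  280.]), 477, 541)
(637, 10) (np.float64(0.9459680470582725), array([ 324., -490.,  340.]), 631, 531)
```

The green tube rises from (173,-27,30) through (257,-237,235) to (324,-490,340), so it crosses my path. I'll go up first and cross above it.

Emit:
send_rows --grip '[-1, -1, -1, -1, -1, -1]' --grip_force 40 --pt "0 0 0.04" --pt "0 0 0.08" --pt "0 0 0.12" --pt "0 0 0.16" --pt "0 0 0.2" --pt "0 0 0.22" --yaw '[0, 0, 0, 0, 0, 0]'

```text
time_s: 0.65
ee_pos: [143.4, -557.3, 439.2]
ee_rot: [179.6, 0.0, 14.4]
force: [0.3, 0.2, -0.2]
gripper_width: 54.0
gripper_force: 0.0
```

Emit:
send_rows --grip '[-1, -1, -1, -1, -1, -1, -1, -1]' --pt "0.02 0.03 0" --pt "0.04 0.06 0" --pt "0.06 0.09 0" --pt "0.08 0.12 0" --pt "0.1 0.15 0" --pt "0.12 0.18 0" --pt "0.14 0.21 0" --pt "0.16 0.24 0" --yaw '[3, 6, 9, 12, 15, 18, 21, 24]'

```text
time_s: 1.32
ee_pos: [303.7, -315.2, 433.8]
ee_rot: [-180.0, -0.0, 38.6]
force: [1.0, -0.4, 0.1]
gripper_width: 1.6
gripper_force: 0.0
```

Emit:
send_rows --grip '[-1, -1, -1, -1, -1, -1, -1, -1]' --pt "0.02 0.025 0" --pt "0.04 0.05 0" --pt "0.06 0.075 0" --pt "0.08 0.1 0" --pt "0.1 0.125 0" --pt "0.12 0.15 0" --pt "0.14 0.175 0" --pt "0.16 0.195 0" --yaw '[3, 6, 9, 12, 15, 17, 17, 17]'

```text
time_s: 1.98
ee_pos: [463.8, -119.9, 433.9]
ee_rot: [-180.0, -0.0, 55.5]
force: [0.9, -0.3, 0.6]
gripper_width: 0.7
gripper_force: 0.0
```

Emit:
send_rows --grip '[-1, -1, -1, -1, -1, -1, -1, -1]' --pt "0 0 -0.04" --pt "0 0 -0.08" --pt "0 0 -0.12" --pt "0 0 -0.16" --pt "0 0 -0.2" --pt "0 0 -0.24" --pt "0 0 -0.25" --pt "0 0 -0.25" --yaw '[0, 0, 0, 0, 0, 0, 0, 0]'

```text
time_s: 2.65
ee_pos: [461.2, -121.3, 181.4]
ee_rot: [-179.6, 0.1, 55.4]
force: [0.5, 0.4, 0.1]
gripper_width: 0.3
gripper_force: 0.0
```

```bash
python3 - <<'E'
from h import *
snap("wrist","w1")
E
```

```text
(no output)
```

View pics/w1.png

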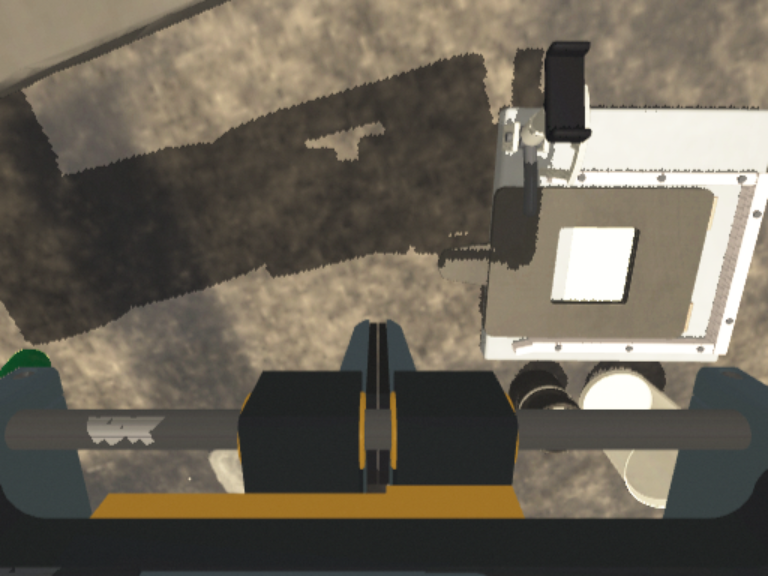

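Wrist view: the stage front-left top corner is at (498,108), front-right at (482,360) and rear-right at (727,360). The tab end is at about (438,263) and the saddle centre at (567,92).

```bash
python3 - <<'E'
from fit import *
gw=np.load("pics/w1.npy",allow_pickle=True).item()
w=lambda u,v:(u/1.5,v/1.5)
ob=[(gw,w(498,108),(-78,110,24)),(gw,w(483,360),(-78,-82,24)),(gw,w(727,360),(112,-82,24))]
for o in (ob,obs+ob+ob):
    r=least_squares(res,[595,-213,-.6],args=(o,),loss="soft_l1"); p=r.x; print(np.round(p[:2],1),np.degrees(p[2]),np.round(r.fun,1))
np.save("p.npy",p)
def inv(q): c,s=np.cos(p[2]),np.sin(p[2]); d=q[:2]-p[:2]; return np.round([c*d[0]+s*d[1],-s*d[0]+c*d[1]],1)
print("tab",inv(ray(gw,*w(438,263),27)),"rear",inv(ray(gw,*w(715,190),31)),inv(ray(gw,*w(690,337),31)),"tcp",inv(env.state()["ee_pos"]))
# saddle
f=lambda n:(lambda q:np.concatenate([np.subtract(proj(gw,q),w(567,92)),np.subtract(proj(gt,q),T(45,147)),np.subtract(proj(gs,q),S(562,178))]))(W(p,(-67,90+(62+n)*np.sin(.35),46+(62+n)*np.cos(.35))))
for n in (-10,-5,0,5,10): print(n,np.round(f(n),1))
print("dir x",np.cos(p[2]),np.sin(p[2]))
E
```

```text
[ 594.7 -212.8] 325.8004314360024 [-1.5 -0.2  0.1 -0.4  0.2  1.9 -1.3 -0.7  1.7  0.7  0.6 -2.9 -0.8  0.1]
[ 596.5 -213.3] -35.19715155602404 [-0.2 -0.9  0.6 -0.2 -0.3  1.2]
[ 595.  -212.7] -33.514326315624 [-1.6 -0.   0.8  0.7  0.4 -3.3 -0.1  0.3]
[ 596.3 -211.8] -33.4130790350187 [ 0.4 -0.1  0.6  1.1 -4.7 -1.1]
[ 595.9 -212. ] -33.62466695964389 [-2.4 -0.7 -0.3 -1.4  0.4  1.3 -2.1  0.   0.5  0.9 -0.1 -3.1 -0.9  0.4
  0.6  0.1  0.2  1.2 -5.3 -0.5  0.6  0.1  0.2  1.2 -5.3 -0.5]
tab [-117.3    2.1] rear [75.4 53.4] [ 79.6 -58.9] tcp [-160.4    1.6]
-10 [-9.3  5.9 -0.1  2.3  2.   2.8]
-5 [-6.8  3.  -0.9  1.4  1.1  1.4]
0 [-4.2 -0.1 -1.7  0.5  0.2  0. ]
5 [-1.6 -3.4 -2.6 -0.4 -0.7 -1.4]
10 [ 1.2 -6.7 -3.4 -1.4 -1.6 -2.9]
dir x 0.832682917584791 -0.5537500869187113
```

Emit:
send_rows --grip '[-1, -1, -1, -1, -1, -1, -1, -1]' --pt "0 0 -0.03" --pt "0 0 -0.06" --pt "0 0 -0.09" --pt "0 0 -0.12" --pt "0 0 -0.14" --pt "0 0 -0.155" --pt "0 0 -0.165" --pt "0 0 -0.165" --yaw '[0, 0, 0, 0, 0, 0, 0, 0]'

```text
time_s: 3.37
ee_pos: [465.0, -122.4, 19.6]
ee_rot: [179.9, -0.0, 55.4]
force: [-0.2, 0.6, 0.3]
gripper_width: 0.3
gripper_force: 0.0
```

Emit:
send_rows --grip '[-1, -1, -1, -1, -1, -1, -1, -1]' --pt "0.004 -0.0027 0" --pt "0.008 -0.0054 0" --pt "0.012 -0.0082 0" --pt "0.016 -0.0109 0" --pt "0.02 -0.0136 0" --pt "0.023 -0.0156 0" --pt "0.025 -0.017 0" --pt "0.027 -0.0184 0" --yaw '[0, 0, 0, 0, 0, 0, 0, 0]'

```text
time_s: 4.03
ee_pos: [490.3, -140.4, 18.9]
ee_rot: [-180.0, 0.0, 55.4]
force: [-0.9, 2.5, 1.9]
gripper_width: 0.2
gripper_force: 1.3
```

Emit:
send_rows --grip '[-1, -1, -1, -1, -1, -1, -1, -1]' --pt "0.0008 -0.0005 0" --pt "0.0016 -0.0011 0" --pt "0.0024 -0.0016 0" --pt "0.0032 -0.0022 0" --pt "0.004 -0.0027 0" --pt "0.0048 -0.0033 0" --pt "0.0056 -0.0038 0" --pt "0.0056 -0.0038 0" --yaw '[0, 0, 0, 0, 0, 0, 0, 0]'

```text
time_s: 4.7
ee_pos: [496.4, -144.3, 18.9]
ee_rot: [179.9, -0.0, 55.4]
force: [-0.2, -0.1, -0.7]
gripper_width: 0.2
gripper_force: 0.2
```

Emit:
send_rows --grip '[-1, -1, -1, -1, -1, -1, -1, -1]' --pt "0.0005 -0.0003 0" --pt "0.001 -0.0007 0" --pt "0.0015 -0.001 0" --pt "0.002 -0.0014 0" --pt "0.0025 -0.0017 0" --pt "0.003 -0.002 0" --pt "0.0033 -0.0022 0" --pt "0.0033 -0.0022 0" --yaw '[0, 0, 0, 0, 0, 0, 0, 0]'

```text
time_s: 5.37
ee_pos: [499.3, -146.4, 19.0]
ee_rot: [180.0, -0.0, 55.4]
force: [-0.3, 0.6, -0.0]
gripper_width: 0.5
gripper_force: 0.2
```

```bash
python3 - <<'E'
from h import *
snap("wrist","w2")
E
```

```text
(no output)
```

View pics/w2.png

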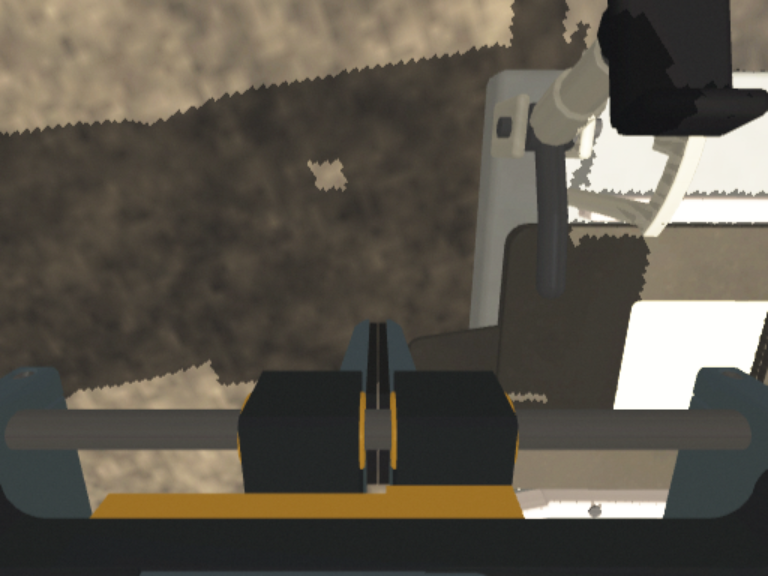

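The tab's end (about (412,345)) sits against the finger, the carrier has slid in straight, and the catch head is clear of the hand. I'll keep creeping forward until I feel the stop.

Emit:
send_rows --grip '[-1, -1, -1, -1, -1, -1, -1, -1]' --pt "0.0003 -0.0002 0" --pt "0.0006 -0.0004 0" --pt "0.0009 -0.0006 0" --pt "0.0012 -0.0008 0" --pt "0.0015 -0.001 0" --pt "0.0018 -0.0012 0" --pt "0.002 -0.0013 0" --pt "0.002 -0.0013 0" --yaw '[0, 0, 0, 0, 0, 0, 0, 0]'

```text
time_s: 6.08
ee_pos: [501.2, -147.6, 19.0]
ee_rot: [180.0, 0.0, 55.4]
force: [-1.6, -0.3, 0.4]
gripper_width: 0.5
gripper_force: 0.6
```

Emit:
send_rows --grip '[-1, -1, -1, -1, -1, -1]' --pt "0.0002 -0.0001 0" --pt "0.0004 -0.0003 0" --pt "0.0006 -0.0004 0" --pt "0.0008 -0.0005 0" --pt "0.0008 -0.0005 0" --pt "0.0008 -0.0005 0" --yaw '[0, 0, 0, 0, 0, 0]'

```text
time_s: 6.58
ee_pos: [502.0, -148.1, 19.0]
ee_rot: [180.0, -0.0, 55.4]
force: [-1.0, -0.1, -0.1]
gripper_width: 0.0
gripper_force: 0.6
```

Emit:
send_rows --grip '[-1, -1, -1, -1, -1, -1]' --pt "0.0002 -0.0001 0" --pt "0.0004 -0.0003 0" --pt "0.0006 -0.0004 0" --pt "0.0008 -0.0005 0" --pt "0.0008 -0.0005 0" --pt "0.0008 -0.0005 0" --yaw '[0, 0, 0, 0, 0, 0]'

```text
time_s: 7.08
ee_pos: [502.8, -148.6, 19.0]
ee_rot: [180.0, -0.0, 55.4]
force: [-0.6, 1.0, 0.5]
gripper_width: 0.5
gripper_force: 0.6
```

Emit:
send_rows --grip '[-1, -1, -1, -1, -1, -1]' --pt "0.0002 -0.0001 0" --pt "0.0004 -0.0003 0" --pt "0.0006 -0.0004 0" --pt "0.0006 -0.0004 0" --pt "0.0006 -0.0004 0" --pt "0.0006 -0.0004 0" --yaw '[0, 0, 0, 0, 0, 0]'

```text
time_s: 7.58
ee_pos: [503.4, -149.0, 19.0]
ee_rot: [180.0, -0.0, 55.4]
force: [-1.2, 0.6, 0.5]
gripper_width: 0.5
gripper_force: 0.6
```

Emit:
send_rows --grip '[-1, -1, -1, -1, -1, -1]' --pt "0.0002 -0.0001 0" --pt "0.0004 -0.0003 0" --pt "0.0006 -0.0004 0" --pt "0.0006 -0.0004 0" --pt "0.0006 -0.0004 0" --pt "0.0006 -0.0004 0" --yaw '[0, 0, 0, 0, 0, 0]'

```text
time_s: 8.08
ee_pos: [504.0, -149.4, 19.0]
ee_rot: [180.0, -0.0, 55.4]
force: [-1.3, 2.2, -0.2]
gripper_width: 0.5
gripper_force: 0.6
```

Emit:
send_rows --grip '[-1, -1, -1, -1, -1, -1]' --pt "0.0002 -0.0001 0" --pt "0.0004 -0.0003 0" --pt "0.0006 -0.0004 0" --pt "0.0006 -0.0004 0" --pt "0.0006 -0.0004 0" --pt "0.0006 -0.0004 0" --yaw '[0, 0, 0, 0, 0, 0]'

```text
time_s: 8.58
ee_pos: [504.6, -149.8, 19.0]
ee_rot: [180.0, 0.0, 55.4]
force: [-0.6, 0.9, 0.5]
gripper_width: 0.4
gripper_force: 0.6
```

Emit:
send_rows --grip '[-1, -1, -1, -1, -1]' --pt "0.0002 -0.0001 0" --pt "0.0004 -0.0003 0" --pt "0.0006 -0.0004 0" --pt "0.0008 -0.0005 0" --pt "0.0008 -0.0005 0" --yaw '[0, 0, 0, 0, 0]'

```text
time_s: 9.0
ee_pos: [505.5, -150.3, 19.0]
ee_rot: [180.0, -0.0, 55.4]
force: [-1.0, 0.2, 0.9]
gripper_width: 0.3
gripper_force: 0.7
```

Emit:
send_rows --grip '[-1, -1, -1, -1, -1]' --pt "0.0002 -0.0001 0" --pt "0.0004 -0.0003 0" --pt "0.0006 -0.0004 0" --pt "0.0008 -0.0005 0" --pt "0.0008 -0.0005 0" --yaw '[0, 0, 0, 0, 0]'

```text
time_s: 9.42
ee_pos: [506.2, -150.8, 19.0]
ee_rot: [180.0, -0.0, 55.4]
force: [-1.9, 0.4, -0.2]
gripper_width: 0.3
gripper_force: 0.7
```

Emit:
send_rows --grip '[-1, -1, -1, -1, -1]' --pt "0.0002 -0.0001 0" --pt "0.0004 -0.0003 0" --pt "0.0006 -0.0004 0" --pt "0.0008 -0.0005 0" --pt "0.0008 -0.0005 0" --yaw '[0, 0, 0, 0, 0]'

```text
time_s: 9.83
ee_pos: [507.1, -151.3, 19.0]
ee_rot: [180.0, -0.0, 55.4]
force: [-1.3, 0.2, 0.5]
gripper_width: 0.6
gripper_force: 0.7
```

Emit:
send_rows --grip '[-1, -1, -1, -1, -1]' --pt "0.0002 -0.0001 0" --pt "0.0004 -0.0003 0" --pt "0.0006 -0.0004 0" --pt "0.0008 -0.0005 0" --pt "0.0008 -0.0005 0" --yaw '[0, 0, 0, 0, 0]'

```text
time_s: 10.25
ee_pos: [507.8, -151.8, 19.0]
ee_rot: [180.0, 0.0, 55.4]
force: [-0.9, -0.1, 0.5]
gripper_width: 0.8
gripper_force: 0.7
```

```bash
python3 - <<'E'
from h import *
g=snap("top","t1"); im=cv2.cvtColor(g["frame"],cv2.COLOR_RGB2BGR)[130:255,180:330]
g=snap("side","s1"); im2=cv2.cvtColor(g["frame"],cv2.COLOR_RGB2BGR)[140:265,175:325]
C=np.hstack([cv2.resize(i,(400,333),interpolation=cv2.INTER_CUBIC) for i in (im,im2)])
cv2.imwrite("pics/c1.png",np.clip(C*1.4,0,255).astype(np.uint8))
E
```

```text
(no output)
```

View pics/c1.png

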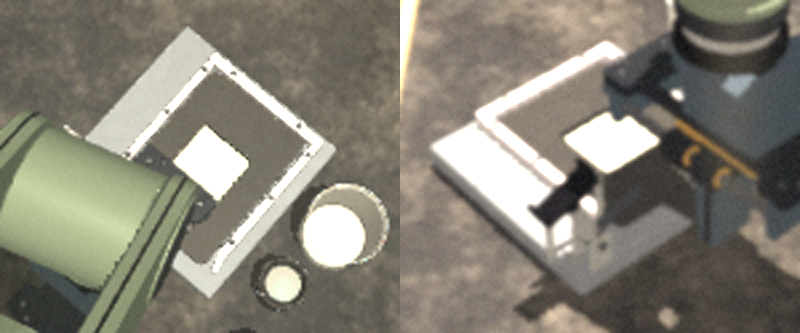

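The carrier's rear edge is almost on the rear stop at (215,65)–(310,150), with only a hairline left. I'll continue gently.

Emit:
send_rows --grip '[-1, -1, -1, -1, -1]' --pt "0.0002 -0.0001 0" --pt "0.0004 -0.0003 0" --pt "0.0006 -0.0004 0" --pt "0.0008 -0.0005 0" --pt "0.0008 -0.0005 0" --yaw '[0, 0, 0, 0, 0]'

```text
time_s: 10.77
ee_pos: [508.1, -152.0, 18.9]
ee_rot: [-179.9, 0.0, 55.4]
force: [-2.5, 2.3, 2.5]
gripper_width: 0.4
gripper_force: 1.8
```

Emit:
send_rows --grip '[-1, -1, -1, -1, -1]' --pt "0.0002 -0.0001 0" --pt "0.0004 -0.0003 0" --pt "0.0006 -0.0004 0" --pt "0.0006 -0.0004 0" --pt "0.0006 -0.0004 0" --yaw '[0, 0, 0, 0, 0]'

```text
time_s: 11.18
ee_pos: [508.1, -152.1, 18.9]
ee_rot: [-179.9, 0.0, 55.4]
force: [-4.6, 4.1, 3.2]
gripper_width: 0.4
gripper_force: 3.0
```

The carrier is home: the TCP stopped at (508.1,-152.1) while the force rose to about 7 N. I'll back off, rise and go to the catch.

Emit:
send_rows --grip '[-1, -1, -1, -1, -1, -1, -1, -1]' --pt "-0.01 0.007 0" --pt "-0.022 0.015 0" --pt "-0.022 0.015 0.03" --pt "-0.022 0.015 0.07" --pt "-0.022 0.015 0.11" --pt "-0.022 0.015 0.15" --pt "-0.022 0.015 0.165" --pt "-0.022 0.015 0.165" --yaw '[0, 0, 0, 0, 0, 0, 0, 0]'

```text
time_s: 11.85
ee_pos: [491.2, -139.2, 189.2]
ee_rot: [179.2, -0.2, 55.4]
force: [0.6, 0.1, 0.6]
gripper_width: 0.5
gripper_force: 0.0
```

Emit:
send_rows --grip '[-1, -1, -1, -1, -1, -1, -1, -1]' --pt "0 0 0" --pt "0.01 0.005 0" --pt "0.03 0.015 0" --pt "0.05 0.025 0" --pt "0.07 0.035 0" --pt "0.09 0.045 0" --pt "0.105 0.05 0" --pt "0.113 0.054 0" --yaw '[-7, -14, -21, -28, -35, -42, -49, -56]'

```text
time_s: 12.52
ee_pos: [602.4, -83.3, 182.3]
ee_rot: [180.0, -0.0, -0.9]
force: [0.1, 1.0, 0.0]
gripper_width: 0.4
gripper_force: 0.0
```

Emit:
send_rows --grip '[-1, -1, -1, -1, -1, -1, -1, -1]' --pt "0 0 0" --pt "0 0 0" --pt "0 0 0" --pt "0 0 0" --pt "0 0 0" --pt "0 0 0" --pt "0 0 0" --pt "0 0 0" --yaw '[-7, -14, -21, -28, -33.5, -33.5, -33.5, -33.5]'

```text
time_s: 13.18
ee_pos: [600.2, -83.8, 183.2]
ee_rot: [180.0, 0.0, -34.0]
force: [0.4, -0.1, 0.1]
gripper_width: 0.3
gripper_force: 0.0
```

```bash
python3 - <<'E'
from h import *
snap("wrist","w3"); print(env.state()["force"])
E
```

```text
[-0.35259716  0.01364057 -0.31208579]
```

View pics/w3.png

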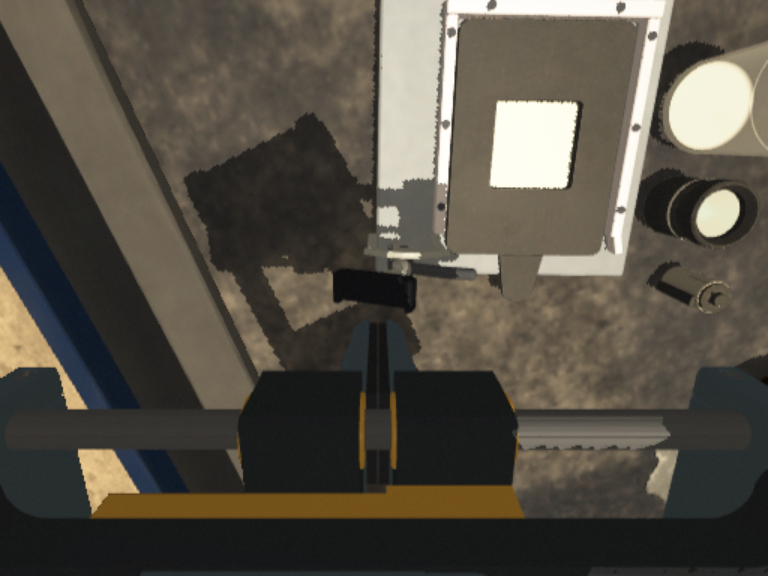

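The carrier rests against the rear stop (dark plate filling the frame up to (550,18)), and the catch is still open. The saddle spans (333,268)–(416,312), just ahead of the fingers. I'll measure its centre with the calibration.

```bash
python3 - 2>&1 <<'E' | tail -n +4
from fit import *
gw=np.load("pics/w3.npy",allow_pickle=True).item()
w=lambda u,v:(u/1.5,v/1.5)
ob=[(gw,w(625,276),(-78,-82,24)),(gw,w(375,180),(-78,110,24)),(gw,w(375,20),(112,110,24)),]
p=np.array([595.9,-212,np.radians(-34)])
def inv(q): c,s=np.cos(p[2]),np.sin(p[2]); d=q[:2]-p[:2]; return np.round([c*d[0]+s*d[1],-s*d[0]+c*d[1]],1)
print("corner FR",inv(ray(gw,*w(625,276),24)),"left edge",inv(ray(gw,*w(376,180),24)),inv(ray(gw,*w(376,20),24)),"front",inv(ray(gw,*w(540,276),24)))
for z in (95,105,115): print(z,"saddle ends",inv(ray(gw,*w(335,290),z)),inv(ray(gw,*w(416,292),z)), "front/back",inv(ray(gw,*w(375,309),z)),inv(ray(gw,*w(375,271),z)))
print("tcp",inv(env.state()["ee_pos"]),"fingertip px",np.multiply(proj(gw,env.state()["ee_pos"]),1.5))
E
```

```text
corner FR [-76.5 -82.6] left edge [ -4.7 109.3] [ 97.2 109.3] front [-76.6 -17.1]
95 saddle ends [-65.5 134.1] [-66.7  84.7] front/back [-77.8 109.7] [-53.4 109.7]
105 saddle ends [-62.3 133.1] [-63.4  85.6] front/back [-74.1 109.7] [-50.7 109.7]
115 saddle ends [-59.1 132.2] [-60.2  86.6] front/back [-70.4 109.7] [-48.  109.7]
tcp [-68.1 108.7] fingertip px [376.72737536 359.71993047]
```

Emit:
send_rows --grip '[-1, -1, -1, -1, -1, -1]' --pt "0 0 -0.02" --pt "0 0 -0.04" --pt "0 0 -0.055" --pt "0 0 -0.06" --pt "0 0 -0.062" --pt "0 0 -0.062" --yaw '[0, 0, 0, 0, 0, 0]'

```text
time_s: 13.73
ee_pos: [600.4, -83.8, 122.0]
ee_rot: [180.0, -0.0, -34.0]
force: [0.4, -0.5, 1.2]
gripper_width: 0.1
gripper_force: 0.0
```

Emit:
send_rows --grip '[-1, -1, -1, -1, -1, -1, -1, -1]' --pt "0 0 -0.0005" --pt "0 0 -0.001" --pt "0 0 -0.0015" --pt "0 0 -0.002" --pt "0 0 -0.0025" --pt "0 0 -0.003" --pt "0 0 -0.003" --pt "0 0 -0.003" --yaw '[0, 0, 0, 0, 0, 0, 0, 0]'

```text
time_s: 14.4
ee_pos: [600.2, -83.7, 119.0]
ee_rot: [180.0, 0.0, -34.1]
force: [0.5, -0.1, -0.1]
gripper_width: 0.6
gripper_force: 0.0
```

Emit:
send_rows --grip '[-1, -1, -1, -1, -1, -1, -1]' --pt "0 0 -0.0005" --pt "0 0 -0.001" --pt "0 0 -0.0015" --pt "0 0 -0.002" --pt "0 0 -0.0025" --pt "0 0 -0.0025" --pt "0 0 -0.0025" --yaw '[0, 0, 0, 0, 0, 0, 0]'

```text
time_s: 14.98
ee_pos: [600.1, -83.7, 116.4]
ee_rot: [180.0, 0.0, -34.1]
force: [-0.3, 0.5, 0.2]
gripper_width: 0.6
gripper_force: 0.0
```

Emit:
send_rows --grip '[-1, -1, -1, -1, -1, -1]' --pt "0 0 -0.0008" --pt "0 0 -0.0016" --pt "0 0 -0.0024" --pt "0 0 -0.003" --pt "0 0 -0.003" --pt "0 0 -0.003" --yaw '[0, 0, 0, 0, 0, 0]'

```text
time_s: 15.48
ee_pos: [600.1, -83.7, 113.4]
ee_rot: [180.0, 0.0, -34.1]
force: [0.1, -0.3, 0.6]
gripper_width: 0.5
gripper_force: 0.0
```

Emit:
send_rows --grip '[-1, -1, -1, -1, -1, -1]' --pt "0 0 -0.0008" --pt "0 0 -0.0016" --pt "0 0 -0.0024" --pt "0 0 -0.003" --pt "0 0 -0.003" --pt "0 0 -0.003" --yaw '[0, 0, 0, 0, 0, 0]'

```text
time_s: 15.98
ee_pos: [600.1, -83.7, 110.4]
ee_rot: [180.0, 0.0, -34.1]
force: [-0.5, 0.2, 0.8]
gripper_width: 0.4
gripper_force: 0.0
```

Emit:
send_rows --grip '[-1, -1, -1, -1, -1]' --pt "0 0 -0.0008" --pt "0 0 -0.0016" --pt "0 0 -0.002" --pt "0 0 -0.002" --pt "0 0 -0.002" --yaw '[0, 0, 0, 0, 0]'

```text
time_s: 16.4
ee_pos: [600.1, -83.7, 108.4]
ee_rot: [180.0, 0.0, -34.1]
force: [0.6, -0.1, 0.2]
gripper_width: 0.7
gripper_force: 0.0
```

Emit:
send_rows --grip '[-1, -1, -1, -1, -1]' --pt "0 0 -0.0008" --pt "0 0 -0.0016" --pt "0 0 -0.002" --pt "0 0 -0.002" --pt "0 0 -0.002" --yaw '[0, 0, 0, 0, 0]'

```text
time_s: 16.82
ee_pos: [600.2, -83.7, 106.4]
ee_rot: [180.0, 0.0, -34.1]
force: [0.2, 0.2, 0.4]
gripper_width: 0.5
gripper_force: 0.0
```

Emit:
send_rows --grip '[-1, -1, -1, -1, -1]' --pt "0 0 -0.0008" --pt "0 0 -0.0016" --pt "0 0 -0.002" --pt "0 0 -0.002" --pt "0 0 -0.002" --yaw '[0, 0, 0, 0, 0]'

```text
time_s: 17.23
ee_pos: [600.2, -83.7, 104.4]
ee_rot: [180.0, 0.0, -34.1]
force: [0.2, 0.5, 0.2]
gripper_width: 0.5
gripper_force: 0.0
```

Emit:
send_rows --grip '[-1, -1, -1, -1, -1]' --pt "0 0 -0.0008" --pt "0 0 -0.0016" --pt "0 0 -0.002" --pt "0 0 -0.002" --pt "0 0 -0.002" --yaw '[0, 0, 0, 0, 0]'

```text
time_s: 17.65
ee_pos: [600.4, -83.8, 103.0]
ee_rot: [-180.0, -0.0, -34.1]
force: [-0.3, -0.4, 4.2]
gripper_width: 0.4
gripper_force: 1.9
```

Contact at z about 103.3, which puts the head roughly 4 mm in. Now I'll press to about 13–14 N.

Emit:
send_rows --grip '[-1, -1, -1, -1, -1, -1]' --pt "0 0 -0.0008" --pt "0 0 -0.0016" --pt "0 0 -0.0024" --pt "0 0 -0.003" --pt "0 0 -0.003" --pt "0 0 -0.003" --yaw '[0, 0, 0, 0, 0, 0]'

```text
time_s: 18.15
ee_pos: [600.5, -84.0, 100.9]
ee_rot: [-180.0, -0.1, -34.1]
force: [-1.7, -0.2, 9.7]
gripper_width: 0.3
gripper_force: 4.3
```

Emit:
send_rows --grip '[-1, -1, -1, -1, -1, -1]' --pt "0 0 -0.0006" --pt "0 0 -0.0012" --pt "0 0 -0.0018" --pt "0 0 -0.0022" --pt "0 0 -0.0022" --pt "0 0 -0.0022" --yaw '[0, 0, 0, 0, 0, 0]'

```text
time_s: 18.65
ee_pos: [600.6, -84.2, 99.5]
ee_rot: [-180.0, -0.1, -34.1]
force: [-3.3, -0.6, 13.5]
gripper_width: 0.5
gripper_force: 5.9
```

The press works, but the tool sits mid-pad and would slide up the tilted pad during the sweep. I'll lift and first seat the fingers against the inner lip.

Emit:
send_rows --grip '[-1, -1, -1, -1, -1, -1, -1]' --pt "0 0 0.005" --pt "0 0 0.0113" --pt "-0.001 -0.0015 0.0113" --pt "-0.002 -0.003 0.0113" --pt "-0.003 -0.0045 0.0113" --pt "-0.0035 -0.005 0.0113" --pt "-0.0035 -0.005 0.0113" --yaw '[0, 0, 0, 0, 0, 0, 0]'

```text
time_s: 19.23
ee_pos: [596.2, -88.8, 107.9]
ee_rot: [180.0, 0.1, -34.1]
force: [0.2, -0.2, 0.1]
gripper_width: 0.5
gripper_force: 0.0
```

Emit:
send_rows --grip '[-1, -1, -1, -1]' --pt "-0.0006 -0.0008 0" --pt "-0.0008 -0.0012 0" --pt "-0.0008 -0.0012 0" --pt "-0.0008 -0.0012 0" --yaw '[0, 0, 0, 0]'

```text
time_s: 19.57
ee_pos: [595.8, -89.9, 108.5]
ee_rot: [180.0, 0.0, -34.1]
force: [0.5, 0.5, 0.4]
gripper_width: 0.2
gripper_force: 0.0
```

Emit:
send_rows --grip '[-1, -1, -1, -1]' --pt "-0.0004 -0.0006 0" --pt "-0.0008 -0.0012 0" --pt "-0.0008 -0.0012 0" --pt "-0.0008 -0.0012 0" --yaw '[0, 0, 0, 0]'

```text
time_s: 19.9
ee_pos: [595.0, -91.1, 108.6]
ee_rot: [180.0, -0.0, -34.1]
force: [0.2, 0.4, 0.3]
gripper_width: 0.6
gripper_force: 0.0
```

Emit:
send_rows --grip '[-1, -1, -1, -1]' --pt "-0.0004 -0.0006 0" --pt "-0.0008 -0.0012 0" --pt "-0.0008 -0.0012 0" --pt "-0.0008 -0.0012 0" --yaw '[0, 0, 0, 0]'

```text
time_s: 20.23
ee_pos: [594.2, -92.4, 108.6]
ee_rot: [180.0, -0.0, -34.1]
force: [-0.5, 0.1, 0.6]
gripper_width: 0.3
gripper_force: 0.0
```

Emit:
send_rows --grip '[-1, -1, -1, -1]' --pt "-0.0004 -0.0006 0" --pt "-0.0008 -0.0012 0" --pt "-0.0008 -0.0012 0" --pt "-0.0008 -0.0012 0" --yaw '[0, 0, 0, 0]'

```text
time_s: 20.57
ee_pos: [593.4, -93.5, 108.6]
ee_rot: [180.0, 0.0, -34.1]
force: [0.6, 0.6, -0.4]
gripper_width: 0.6
gripper_force: 0.1
```

Emit:
send_rows --grip '[-1, -1, -1, -1]' --pt "-0.0004 -0.0006 0" --pt "-0.0008 -0.0012 0" --pt "-0.0008 -0.0012 0" --pt "-0.0008 -0.0012 0" --yaw '[0, 0, 0, 0]'

```text
time_s: 20.9
ee_pos: [592.9, -94.4, 108.6]
ee_rot: [-180.0, -0.0, -34.1]
force: [1.4, 2.0, -1.0]
gripper_width: 0.3
gripper_force: 1.2
```

The tool touched the lip (2.4 N sideways). Pressing here.

Emit:
send_rows --grip '[-1, -1, -1, -1, -1, -1]' --pt "0 0 -0.001" --pt "0 0 -0.002" --pt "0 0 -0.003" --pt "0 0 -0.004" --pt "0 0 -0.004" --pt "0 0 -0.004" --yaw '[0, 0, 0, 0, 0, 0]'

```text
time_s: 21.4
ee_pos: [593.2, -94.8, 105.4]
ee_rot: [-180.0, -0.1, -34.1]
force: [0.6, 1.9, 4.9]
gripper_width: 0.7
gripper_force: 2.8
```

Emit:
send_rows --grip '[-1, -1, -1, -1, -1, -1]' --pt "0 0 -0.001" --pt "0 0 -0.002" --pt "0 0 -0.003" --pt "0 0 -0.0035" --pt "0 0 -0.0035" --pt "0 0 -0.0035" --yaw '[0, 0, 0, 0, 0, 0]'

```text
time_s: 21.9
ee_pos: [592.9, -95.5, 102.8]
ee_rot: [180.0, -0.1, -34.1]
force: [-0.9, 0.6, 11.4]
gripper_width: 0.2
gripper_force: 5.1
```

Emit:
send_rows --grip '[-1, -1, -1, -1]' --pt "0 0 -0.0008" --pt "0 0 -0.0016" --pt "0 0 -0.0016" --pt "0 0 -0.0016" --yaw '[0, 0, 0, 0]'

```text
time_s: 22.23
ee_pos: [593.1, -95.6, 101.8]
ee_rot: [180.0, -0.2, -34.1]
force: [-2.7, 0.6, 13.4]
gripper_width: 0.5
gripper_force: 6.5
```

Emit:
send_rows --grip '[-1, -1, -1, -1, -1, -1]' --pt "0 0 -0.0006" --pt "-0.0004 -0.0006 -0.0006" --pt "-0.0008 -0.0012 -0.0006" --pt "-0.0012 -0.0018 -0.0006" --pt "-0.0017 -0.0025 -0.0006" --pt "-0.0017 -0.0025 -0.0006" --yaw '[0, 0, 0, 0, 0, 0]'

```text
time_s: 22.73
ee_pos: [591.3, -98.2, 101.3]
ee_rot: [180.0, -0.2, -34.1]
force: [-1.8, 0.4, 14.6]
gripper_width: 0.1
gripper_force: 6.8
```

Emit:
send_rows --grip '[-1, -1, -1, -1, -1, -1]' --pt "-0.0005 -0.0007 0" --pt "-0.001 -0.0014 0" --pt "-0.0015 -0.0021 -0.0001" --pt "-0.0019 -0.0028 -0.0002" --pt "-0.0022 -0.0033 -0.0002" --pt "-0.0022 -0.0033 -0.0002" --yaw '[0, 0, 0, 0, 0, 0]'

```text
time_s: 23.23
ee_pos: [588.7, -101.8, 101.0]
ee_rot: [179.9, -0.1, -34.0]
force: [-3.2, 0.0, 14.1]
gripper_width: 0.5
gripper_force: 6.7
```

Emit:
send_rows --grip '[-1, -1, -1, -1, -1, -1]' --pt "-0.0005 -0.0007 -0.0001" --pt "-0.001 -0.0014 -0.0002" --pt "-0.0015 -0.0021 -0.0004" --pt "-0.0019 -0.0028 -0.0006" --pt "-0.0022 -0.0033 -0.0007" --pt "-0.0022 -0.0033 -0.0007" --yaw '[0, 0, 0, 0, 0, 0]'

```text
time_s: 23.73
ee_pos: [586.2, -105.3, 100.1]
ee_rot: [179.9, -0.1, -34.0]
force: [-2.8, -0.6, 12.7]
gripper_width: 0.5
gripper_force: 6.8
```

Emit:
send_rows --grip '[-1, -1, -1, -1, -1, -1, -1]' --pt "0 0 -0.0008" --pt "-0.0005 -0.0007 -0.001" --pt "-0.001 -0.0014 -0.0012" --pt "-0.0015 -0.0021 -0.0015" --pt "-0.0019 -0.0028 -0.0017" --pt "-0.0022 -0.0033 -0.0019" --pt "-0.0022 -0.0033 -0.0019" --yaw '[0, 0, 0, 0, 0, 0, 0]'

```text
time_s: 24.32
ee_pos: [584.4, -108.2, 98.7]
ee_rot: [179.9, -0.1, -34.1]
force: [-3.9, 0.5, 15.5]
gripper_width: 0.5
gripper_force: 7.8
```

Emit:
send_rows --grip '[-1, -1, -1, -1, -1, -1]' --pt "-0.0005 -0.0007 -0.0002" --pt "-0.001 -0.0014 -0.0004" --pt "-0.0015 -0.0021 -0.0006" --pt "-0.0019 -0.0028 -0.0008" --pt "-0.0022 -0.0033 -0.0009" --pt "-0.0022 -0.0033 -0.0009" --yaw '[0, 0, 0, 0, 0, 0]'

```text
time_s: 24.82
ee_pos: [582.0, -111.9, 97.9]
ee_rot: [179.9, -0.1, -34.0]
force: [-4.3, -1.1, 14.9]
gripper_width: 0.5
gripper_force: 8.2
```

Emit:
send_rows --grip '[-1, -1, -1, -1, -1, -1]' --pt "-0.0005 -0.0007 -0.0002" --pt "-0.001 -0.0014 -0.0004" --pt "-0.0015 -0.0021 -0.0007" --pt "-0.0019 -0.0028 -0.0009" --pt "-0.0022 -0.0033 -0.0011" --pt "-0.0022 -0.0033 -0.0011" --yaw '[0, 0, 0, 0, 0, 0]'

```text
time_s: 25.32
ee_pos: [579.4, -115.6, 96.7]
ee_rot: [179.8, -0.1, -34.0]
force: [-5.1, -1.9, 16.9]
gripper_width: 0.5
gripper_force: 8.6
```

Emit:
send_rows --grip '[-1, -1, -1]' --pt "0 0 0.0006" --pt "0 0 0.0012" --pt "0 0 0.0012" --yaw '[0, 0, 0]'

```text
time_s: 25.57
ee_pos: [579.4, -115.4, 97.5]
ee_rot: [179.8, -0.1, -34.0]
force: [-4.3, -2.6, 14.2]
gripper_width: 0.2
gripper_force: 7.1
```

```bash
python3 - <<'E'
from h import *
g=snap("side","s2"); im2=cv2.cvtColor(g["frame"],cv2.COLOR_RGB2BGR)[140:260,190:350]
cv2.imwrite("pics/c2.png",np.clip(cv2.resize(im2,(800,600),interpolation=cv2.INTER_CUBIC)*1.3,0,255).astype(np.uint8))
E
```

```text
(no output)
```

View pics/c2.png

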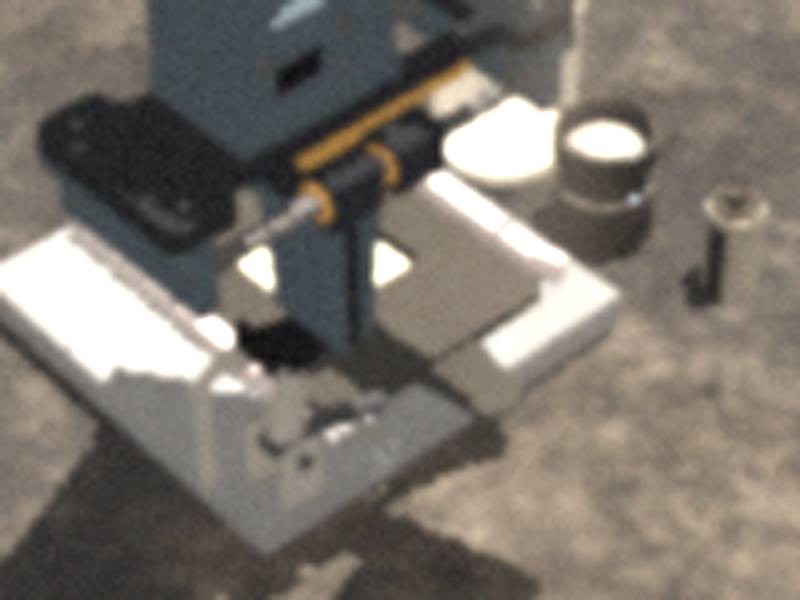

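The saddle, at about (280,345), has followed under the fingers and stands near or past upright. I'll continue the sweep with less descent.

Emit:
send_rows --grip '[-1, -1, -1, -1, -1, -1]' --pt "-0.0005 -0.0007 0" --pt "-0.001 -0.0014 -0.0001" --pt "-0.0015 -0.0021 -0.0002" --pt "-0.0019 -0.0028 -0.0003" --pt "-0.0022 -0.0033 -0.0003" --pt "-0.0022 -0.0033 -0.0003" --yaw '[0, 0, 0, 0, 0, 0]'

```text
time_s: 26.12
ee_pos: [576.8, -118.9, 96.7]
ee_rot: [179.8, -0.1, -34.0]
force: [-3.9, -3.1, 12.1]
gripper_width: 0.3
gripper_force: 6.5
```

Emit:
send_rows --grip '[-1, -1, -1, -1, -1, -1, -1]' --pt "0 0 -0.0007" --pt "-0.0005 -0.0007 -0.0009" --pt "-0.001 -0.0014 -0.0011" --pt "-0.0015 -0.0021 -0.0013" --pt "-0.0019 -0.0028 -0.0015" --pt "-0.0022 -0.0033 -0.0017" --pt "-0.0022 -0.0033 -0.0017" --yaw '[0, 0, 0, 0, 0, 0, 0]'

```text
time_s: 26.7
ee_pos: [574.9, -121.8, 95.1]
ee_rot: [179.9, -0.1, -34.0]
force: [-4.2, -2.2, 12.6]
gripper_width: 0.1
gripper_force: 6.6
```

Emit:
send_rows --grip '[-1, -1, -1, -1, -1, -1]' --pt "-0.0005 -0.0007 -0.0003" --pt "-0.001 -0.0014 -0.0006" --pt "-0.0015 -0.0021 -0.0009" --pt "-0.0019 -0.0028 -0.0013" --pt "-0.0022 -0.0033 -0.0016" --pt "-0.0022 -0.0033 -0.0016" --yaw '[0, 0, 0, 0, 0, 0]'

```text
time_s: 27.2
ee_pos: [574.3, -123.3, 94.3]
ee_rot: [-179.9, -0.2, -34.1]
force: [-1.9, 3.9, 15.2]
gripper_width: 0.2
gripper_force: 6.7
```

The sweep is now blocked sideways, probably at the locked end. I'll lift off and look.

Emit:
send_rows --grip '[-1, -1, -1, -1, -1, -1, -1]' --pt "0.0012 0.0018 0.001" --pt "0.0012 0.0018 0.003" --pt "0.0012 0.0018 0.007" --pt "0.0012 0.0018 0.02" --pt "0.0012 0.0018 0.05" --pt "0.0012 0.0018 0.09" --pt "0.0012 0.0018 0.09" --yaw '[0, 0, 0, 0, 0, 0, 0]'

```text
time_s: 27.78
ee_pos: [577.9, -123.3, 188.6]
ee_rot: [-179.8, -0.7, -34.1]
force: [1.8, -0.2, 1.0]
gripper_width: 0.5
gripper_force: 0.0
```

```bash
python3 - <<'E'
from h import *
g=snap("side","s3"); im2=cv2.cvtColor(g["frame"],cv2.COLOR_RGB2BGR)[140:260,190:350]
g=snap("wrist","w4"); a=cv2.resize(cv2.cvtColor(g["frame"],cv2.COLOR_RGB2BGR),(400,300))
b=np.clip(cv2.resize(im2,(400,300),interpolation=cv2.INTER_CUBIC)*1.3,0,255).astype(np.uint8)
cv2.imwrite("pics/c3.png",np.hstack([a,b])); print(env.state()["force"])
E
```

```text
[-0.00968994  0.52363477 -0.88629653]
```

View pics/c3.png

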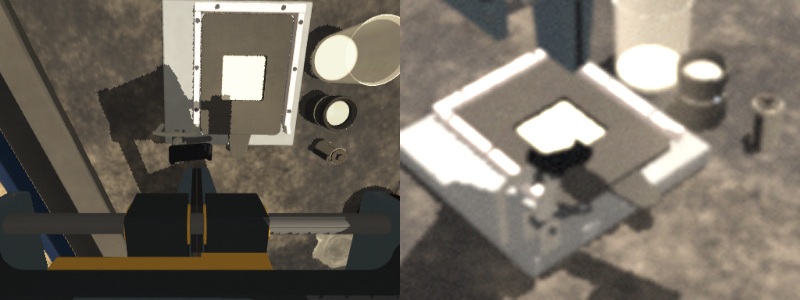

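The saddle now leans inward over the carrier: side crop (558,157), wrist crop (191,153). I'll check its angle numerically. This was my last picture.

```bash
python3 - 2>&1 <<'E' | tail -n +4
from fit import *
gw=np.load("pics/w4.npy",allow_pickle=True).item(); g3=np.load("pics/s3.npy",allow_pickle=True).item()
p=np.array([595.9,-212,np.radians(-34)])
for f in (.35,.25,0,-.15,-.25,-.35):
    q=W(p,(-67,90+58*np.sin(f),46+58*np.cos(f))); print(f,np.round(np.subtract(proj(g3,q),(253.2,202.8)),1),np.round(np.subtract(proj(gw,q),(191*1.28,153*1.28)),1), "open-ref",np.round(np.subtract(proj(gs,q),S(562,178)),1))
E
```

```text
0.35 [-16.   10.6] [-44.9   3.3] open-ref [0.5 1.1]
0.25 [-13.7   8.4] [-39.1   3.9] open-ref [ 2.8 -1.1]
0 [-7.6  3.9] [-23.4   4.5] open-ref [ 8.9 -5.6]
-0.15 [-3.9  1.9] [-13.7   4.3] open-ref [12.6 -7.6]
-0.25 [-1.5  0.8] [-7.3  3.8] open-ref [15.  -8.7]
-0.35 [0.8 0.1] [-1.1  3.3] open-ref [17.3 -9.4]
```

Both cameras put the stem at about -0.34 rad, its locked rest, and the tool is clear. I'll let it settle and hand in.

Emit:
send_rows --grip '[-1, -1, -1, -1]' --pt "0 0 0.01" --pt "0 0 0.02" --pt "0 0 0.02" --pt "0 0 0.02" --yaw '[0, 0, 0, 0]'

```text
time_s: 28.22
ee_pos: [574.7, -121.9, 201.7]
ee_rot: [180.0, -0.0, -34.1]
force: [0.1, -0.0, -1.1]
gripper_width: 0.2
gripper_force: 0.0
```

```bash
python3 -c "
from workcell import env
print(env.job_done())"
```

```text
the job is handed in; nothing more can be done
None
```

The job is handed in at about 28 s: the carrier is home against the rear stop and the catch reads locked in both cameras, the highest force I read was about 18 N, the bystanders were not touched, and no verdict was returned.

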